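# Show a valve body's three ports to the inspection camera

## Robot

A 6-joint arm with a two-finger parallel gripper is mounted at the origin on the work surface. World frame = base frame: x ahead of the robot, y to its left, z up, the work surface at z = 0. Lengths are in mm, angles in degrees, forces in N, time in s.
With the tool pointing down it reaches from about 300 to 850 mm from the base axis. Payload 4.2 kg.
Tool frame: the origin (TCP) lies between the finger pads; the fingertips stand 14 mm ahead of it and the grasp point (between the pads) lies 5 mm behind it; z points along the fingers, y is the line along which they close (so a half turn about z gives the same grasp; the last joint's range is limited). The gripper opens to 91 mm and grips with 3 to 60 N. Pads are 32 mm wide; open, the fingers measure 118 mm over their backs; the gripper's body (76 mm by 178 mm) begins 60 mm behind the grasp point.
Start: joints at [-65.718, 18.312, 89.639, -0, 72.044, -1.146], TCP at [246.895, -519.312, 227.976] pointing down, gripper open.
Joint ranges: [-177.97, 177.97], [-48.28, 115.42], [12.27, 149.76], [-77.06, 257.06], [2.81, 150.46], [-146.56, 146.56]. Speed limits (degrees/s): [147.25, 147.25, 180, 180, 180, 180].

## Interface

Orientations are given as [roll, pitch, yaw] about the fixed x, y, z axes, in that order (R = Rz(yaw) Ry(pitch) Rx(roll)).
In Python, from workcell import * gives the robot as it stands. The module is installed in compiled form; this text tells all that it offers.
- The arm moves only by the tool send_rows, never from a script. Its argument "deltas" is a list of rows, each a list of 2 entries, a list of its own where there are three numbers: the shift along the tool's x, y, z normalised to -1 to 1, where 1 is 0.5 m, then the turn, a rotation vector about the tool's x, y, z normalised to -1 to 1, where 1 is 0.5 rad. A call has 1 to 10 rows; each row shifts and turns the commanded pose from where the row before left it, along the tool's axes as they then stand; what a row does not reach is not made up. A row lasts 1/10 s, in which the tool goes at most 50 mm and 8.59 degrees, less where a joint would pass 70% of its speed; a pose out of reach is approached as far as the arm can. A call with a number of a shift or a turn outside -1 to 1 is refused whole. A call with a gripper value outside its range is refused whole. "grip" is the closure, from 0 (fully open) to 1 (shut), set as the call begins (left out, the last holds). The fingers move at their own pace and stop on an object; "grip_force" is the grip in N (left out, the last holds). Time passes only in rows, so rows that do not move let the fingers close. It gives the time, the measured TCP pose, the force, the opening and the grip force at its end, in the units of the state.
- state(): the state, without advancing time (a new reading comes with each control period).
- grab_frame(name): name is "scene" or "top" or "wrist"; returns the picture (384x512x3 uint8, red, green, blue); there is no depth.
- calibration(name): a dict with "mtx" (3x3 intrinsics, pixels), "R" (3x3) and "t" (3): a world point X has camera coordinates R X + t. Camera axes: x right, y down, z forward; pixel columns grow to the right and rows downward; lengths in mm; the calibration is good to about 2 mm. A picture is of the moment at which its call begins: read the wrist's pose just before it. calibration takes no time and is no camera call; for the wrist camera it gives the pose at the moment of the call.
- job_done(): hands the job in; it is judged then, once.
Trained networks look in the newest picture that a camera, given by its name, has taken for a name from the list of things; names that differ only in an ending like _2 or _b are one class to them, and where a whole thing is asked for, a point or a joint stands for the part that bears it (a point fixed in the world has none). Each returns a list of dicts, best first, with "p" (0 to 1); they miss things now and then, are a little off and sometimes report something else, mostly with a low value. They report only what shows in the picture. A call takes as long as a camera call. They do not tell look-alikes from the thing itself.
- trace(camera, label): "pixels" (384x512 bool, what is visible of it) and "bbox" ([left, top, width, height] in pixels, round what is visible of it).
The state is a dict: "time_s": time; "qpos": joint angles; "qvel": joint speeds; "effort": joint torques, N m; "ee_pos": TCP position; "ee_rot": TCP orientation; "force": force on the tool from outside, world axes, zero at the start; "torque": the same for the moment, N m; "gripper_width": finger opening in mm; "gripper_force": force on a finger pad.
Only numpy, scipy, OpenCV 4.12 (cv2) and the standard library are available. Lean on these libraries where they do the work, as an engineer would, in place of code of your own. Each camera call takes 0.05 s, during which the arm holds its last target. There are 200 camera calls.

## Task

Set the camera light to half by moving the dimmer lever until it stands straight up, and let go of it. Then pick up the valve body and, keeping it upright, hold each of its three ports in turn squarely and still in front of the middle of the camera lens, about 7 cm from it, for a good second each: first the large-flanged end, then the plain side branch, then the small-flanged end. Finally set it down, without dropping it, upright in the middle of the rubber mat; do not touch the camera, and leave the steel gauge cylinders where they stand.

Things in the scene. Friction and masses are not known exactly. Their poses are not given: they have to be found in the camera images.
- valve: Loose cast aluminium T with 3 ports, 130 mm long, 114 tall, 0.4 to 0.75 kg, upright on a round foot 56 mm across. Origin: centre of the foot's underside; z up, y to the large-flanged end, x to the side branch. Port axes level, 42 mm up, crossing over the origin. Grip: square stem on top, 26 x 26 mm, sides along x and y, from 68 to 114 mm up. Flange top: 75 mm up.
- port_large (a point): Centre of the face of the large-flanged port (flange 66 mm across, ring of six bolts), 65 mm from the valve's vertical axis along +y of the valve, 42 mm above its underside.
- port_branch (a point): Centre of the face of the plain side branch (tube 34 mm across, no flange), 65 mm out along +x of the valve, 42 mm above its underside.
- port_small (a point): Centre of the face of the small-flanged port (flange 46 mm across), 65 mm out along -y of the valve, 42 mm above its underside.
- camera: Fixed white inspection camera on a dark base plate 150 x 130 mm, on the robot's left, 175 mm tall, with an aluminium ring light (84 mm across) around a black lens. Origin: middle of the base's underside. It looks along its own -x, level, roughly towards the robot's right; z is up. It must not be touched.
- lens (a point): Middle of the front face of the lens, 90 mm from the camera's origin along its -x and 130 mm above the table. Axes as the camera's: a part in front of the lens has negative x in this frame.
- dimmer: Fixed grey dimmer box, 120 x 100 mm, 50 mm tall, with a bail lever on top. Origin: centre of its underside. Its -x side faces the robot, z up.
- dimmer_hinge (a point): Middle of the lever's hinge axis, 60 mm above the table over the centre of the dimmer box; the axis is level, along the dimmer's y.
- lever_bar (a point): Middle of the lever's white round crossbar, 90 mm from the hinge axis: 16 mm thick, 90 mm long along the dimmer's y, held at its ends by two flat steel arms with 78 mm clear between them, so that it can be pinched at its middle from above.
- lever (a joint): Lever angle in rad: 0 straight up (half light), negative leaning towards the dimmer's -x (the robot; dim), positive towards its +x; limits -0.9 and 0.9. Starts leaning towards the robot. A friction hinge, it stays where it is left and takes about 2 N at the bar.
- mat: Fixed grey rubber mat, 150 x 150 mm, 4 mm thick, on the robot's right. Origin: centre of its underside, on the table.
- gauge_a: Bystander: loose upright steel gauge cylinder, 44 mm across, 58 mm tall, origin at the centre of its underside.
- gauge_b: Bystander: a second steel gauge cylinder of the same size, near the camera.
- gauge_c: Bystander: larger steel gauge cylinder, 52 mm across, 63 mm tall, beyond the mat.
Mind the look-alikes: they are no part of the job. What is shaped like the valve but blue or red is not meant.

How it is judged:
By the outcome, as a careful person would: the job done as asked, in the order asked, and still so for the second after the job is handed in, with the robot touching nothing.
It also fails if it takes over 72 s, if anything falls off the work surface, if the arm or the gripper's body presses on something with over 40 N, if the wrist force passes 120 N, or if a joint passes its speed limit or range.

## Working session

There is one attempt and no reset: what is moved stays moved. The work goes in short steps, Python scripts to look and compute and a tool call to move; the robot and the scene stay as the last step left them, time stands still between calls to the robot, and variables do not carry over. Pictures are saved under pics/ and viewed, at most 10 in all, crops included, and the job is handed in when it is done.

Besides the shell and the picture viewer there is one more tool, called after "Request:" as name(argument=value, ...), one argument or row to a line, values as JSON. send_rows: Moves the arm, as the interface text tells. Scaled input: -1 to 1 covers 0.5 m each way for a shift and 0.5 rad each way for a turn. Its arguments: {"type":"object","properties":{"deltas":{"type":"array","items":{"type":"array"}},"grip":{"type":"number"},"grip_force":{"type":"number"}},"required":["deltas"]}

```bash
mkdir -p pics; cat > h.py <<'E'
from workcell import *
import numpy as np, cv2
def save(n,im): cv2.imwrite('pics/'+n,im[...,::-1])
def ray(c,uv):
    d=np.linalg.solve(c['mtx'],[uv[0],uv[1],1.]); R=np.array(c['R']); t=np.array(c['t'])
    return -R.T@t, R.T@d
def atz(c,uv,z):
    o,d=ray(c,uv); return o+d*(z-o[2])/d[2]
def proj(c,X):
    p=np.array(c['R'])@np.array(X,float)+np.array(c['t']); q=np.array(c['mtx'])@p; return q[:2]/q[2]
E
python3 - <<'E'
from h import *
ims=[]
for n in ("scene","top"):
    im=grab_frame(n); save(n+'0.png',im); ims.append(im)
    c=calibration(n); print(n,np.round(ray(c,(256,192)),2).tolist())
    for l in ("valve","camera","dimmer","lever_bar","mat","gauge_a"):
        print(l,[(round(d['p'],2),d['bbox']) for d in trace(n,l)][:5])
print(state())
E
```

```text
scene [[1329.74, 149.61, 1226.6], [-0.59, -0.07, -0.81]]
valve [(0.95, [345.6, 147.6, 34.2, 39.0]), (0.89, [346.2, 248.0, 47.4, 37.8]), (0.56, [242.3, 170.6, 47.4, 38.0])]
camera [(0.74, [344.8, 178.2, 64.5, 65.6])]
dimmer [(0.6, [169.6, 206.8, 50.8, 69.6])]
lever_bar [(0.83, [178.5, 209.6, 37.9, 34.9])]
mat [(0.85, [132.1, 167.8, 51.9, 39.7]), (0.15, [169.6, 205.5, 51.1, 70.4])]
gauge_a [(0.66, [138.8, 234.3, 19.4, 24.3]), (0.58, [307.0, 157.4, 15.4, 21.4]), (0.57, [350.1, 178.2, 61.1, 64.2]), (0.52, [194.2, 176.9, 16.5, 17.1])]
top [[409.14, 32.94, 1021.13], [0.13, -0.01, -0.99]]
valve [(0.95, [92.1, 114.9, 56.0, 48.5]), (0.59, [101.8, 250.6, 42.1, 54.6]), (0.57, [217.8, 200.4, 46.5, 48.8])]
camera [(0.76, [59.1, 178.4, 86.8, 54.2])]
dimmer [(0.65, [283.7, 114.5, 47.1, 51.7])]
lever_bar [(0.61, [292.1, 134.7, 36.3, 15.5])]
mat [(0.64, [339.9, 183.1, 68.2, 68.8])]
gauge_a [(0.75, [312.4, 214.2, 15.8, 17.3]), (0.68, [169.2, 262.0, 21.4, 18.0]), (0.61, [341.7, 126.0, 28.4, 20.9])]
{'time_s': 0.7, 'qpos': array([-6.57181751e+01,  1.83093210e+01,  8.96368562e+01,  1.61266185e-03,
        7.20434824e+01, -1.14330313e+00]), 'qvel': array([-0.12127186,  0.02810511, -0.02786463,  0.07964669, -0.05086354,
        0.00720548]), 'effort': array([-1.21027435e-03, -4.12227416e+01, -2.32191861e+01,  7.28849648e-02,
        3.77376121e-02,  3.15848195e-05]), 'ee_pos': array([ 246.91083082, -519.32355643,  228.01635846]), 'ee_rot': array([ 1.79989631e+02, -1.32757233e-03,  2.54246312e+01]), 'force': array([0.38800456, 0.74490106, 0.29751944]), 'torque': array([ 0.02834483, -0.00549406, -0.02361082]), 'gripper_force': 0.0, 'gripper_width': 91.42024237550727}
```

```bash
python3 -c "
import cv2
for n in('scene','top'):
    cv2.imwrite('pics/%s0b.png'%n,cv2.resize(cv2.imread('pics/%s0.png'%n),(800,600),interpolation=cv2.INTER_CUBIC))"
```

```text
(no output)
```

View pics/scene0b.png

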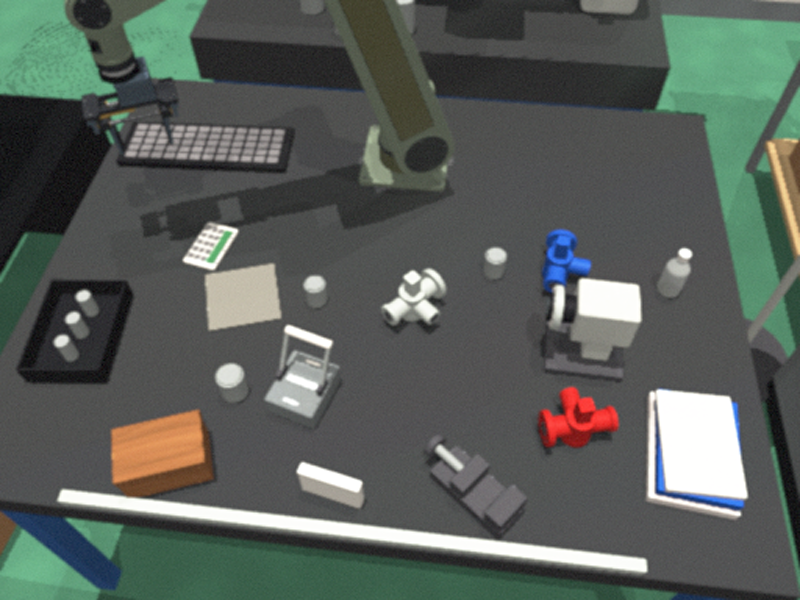

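View pics/top0b.png

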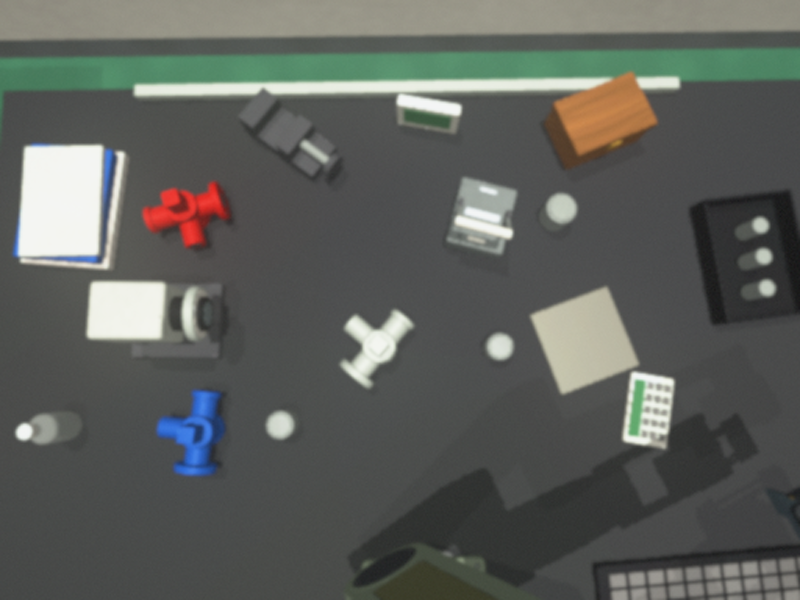

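The scene shows one bare aluminium valve (scene ≈ (265,190), top ≈ (243,220) in 512-px units). The look-alikes are blue (scene (362,167), top (122,278)) and red (scene (370,267), top (120,134)). I choose the white/aluminium one. The lever leans towards the robot, with its bar at top ≈ (309,146). The mat is at top (374,218). The camera lens faces image right, at top ≈ (131,201).

```bash
python3 - <<'E'
from h import *
from scipy.optimize import least_squares
T=calibration("top");S=calibration("scene")
k=.64
def tri(a,b):
    o1,d1=ray(T,np.array(a)*k);o2,d2=ray(S,np.array(b)*k)
    A=np.stack([d1,-d2],1);s=np.linalg.lstsq(A,o2-o1,rcond=None)[0]
    p,q=o1+d1*s[0],o2+d2*s[1];return np.round((p+q)/2,1),round(np.linalg.norm(p-q),1)
print('stem',tri((380,343),(411,277)))
print('bar',tri((483,228),(306,337)))
print('matcorners',[tri(a,b) for a,b in [((606,288),(281,320)),((530,317),(276,265)),((562,393),(206,273)),((637,363),(208,327))]])
print('large',tri((357,375),(436,285)),'small',tri((402,322),(393,315)),'branch',tri((352,325),(431,320)))
print('camtop',tri((127,311),(609,300)))
for l,p in dict(ga=(500,347),gb=(280,425),gc=(561,209)).items(): print(l,atz(T,np.array(p)*k,60).round())
print('base',[atz(T,np.array(p)*k,15).round() for p in [(222,284),(220,358),(133,356)]])
print('lens',atz(T,np.array((210,314))*k,130).round())
print('dimbox',[atz(T,np.array(p)*k,50).round() for p in [(467,179),(517,187),(501,253),(447,244)]])
W=calibration("wrist");s=state()
o,d=ray(W,(256,192));print('wrist',o.round(),d.round(3),W['mtx'],np.round(W['R'],3), s['ee_pos'])
E
```

```text
stem (array([457.6,  61.9, 110.7]), np.float64(1.8))
bar (array([ 634.3, -108.3,  131.9]), np.float64(4.3))
matcorners [(array([ 544.6, -247.3,   75.7]), np.float64(130.1)), (array([ 490.7, -182.4,  150.9]), np.float64(26.5)), (array([ 380.2, -335.5,  -39.5]), np.float64(140.3)), (array([ 417.8, -451. , -199.3]), np.float64(40.7))]
large (array([408.2, 107.3,  27.5]), np.float64(7.1)) small (array([496.7,  27.9,  30.2]), np.float64(6.0)) branch (array([494.8, 110. ,  23.5]), np.float64(2.9))
camtop (array([511.5, 431.3, 164.9]), np.float64(1.0))
ga [ 449. -137.   60.]
gb [332. 227.  60.]
gc [ 683. -254.   60.]
base [array([573., 338.,  15.]), array([444., 339.,  15.]), array([452., 488.,  15.])]
lens [508. 321. 130.]
dimbox [array([743., -95.,  50.]), array([ 727., -182.,   50.]), array([ 610., -148.,   50.]), array([628., -56.,  50.])]
wrist [ 312. -488.  385.] [-0.238 -0.106 -0.966] [[305.4331656    0.         257.55327773]
 [  0.         305.4331656  190.30548897]
 [  0.           0.           1.        ]] [[ 0.429 -0.903 -0.001]
 [-0.873 -0.415  0.255]
 [-0.231 -0.108 -0.967]] [ 246.91083082 -519.32355643  228.01635846]
```

```bash
cat >> h.py <<'E'
from scipy.spatial.transform import Rotation as Ro
def plan(p1,yaw1,start=None,vmax=45,wmax=8):
    """rows (normalised, tool axes) from the present pose to TCP p1, tool down, yaw1"""
    s=state(); p0,e=(s['ee_pos'],s['ee_rot']) if start is None else (np.array(start[0],float),[180,0,start[1]])
    R0=Ro.from_euler('xyz',e,degrees=True); R1=Ro.from_euler('xyz',[180,0,yaw1],degrees=True)
    rv=(R0.inv()*R1).as_rotvec(); n=max(1,int(np.ceil(max(np.linalg.norm(np.array(p1)-p0)/vmax,np.degrees(np.linalg.norm(rv))/wmax))))
    d=(np.array(p1)-p0)/n; rows=[]
    for i in range(n):
        Ri=R0*Ro.from_rotvec(rv*i/n); rows.append([np.round(Ri.inv().apply(d)/500,4).tolist(),np.round(rv/n/.5,4).tolist()])
    for i in range(0,n,10): print(str(rows[i:i+10]).replace(' ',''))
    return rows
E
python3 - <<'E'
from h import *
print(plan([450,-290,230],50) and '')
E
```

```text
[[[0.0805,-0.0343,-0.0006],[0.0001,0.0,-0.1225]],[[0.0825,-0.0293,-0.0006],[0.0001,0.0,-0.1225]],[[0.0841,-0.0242,-0.0006],[0.0001,0.0,-0.1225]],[[0.0854,-0.019,-0.0006],[0.0001,0.0,-0.1225]],[[0.0864,-0.0137,-0.0006],[0.0001,0.0,-0.1225]],[[0.0871,-0.0084,-0.0006],[0.0001,0.0,-0.1225]],[[0.0875,-0.003,-0.0006],[0.0001,0.0,-0.1225]]]
```

Request:
send_rows(
  deltas=[
    [[0.0805,-0.0343,0],[0,0,-0.1225]],
    [[0.0825,-0.0293,0],[0,0,-0.1225]],
    [[0.0841,-0.0242,0],[0,0,-0.1225]],
    [[0.0854,-0.019,0],[0,0,-0.1225]],
    [[0.0864,-0.0137,0],[0,0,-0.1225]],
    [[0.0871,-0.0084,0],[0,0,-0.1225]],
    [[0.0875,-0.003,0],[0,0,-0.1225]],
    [[0,0,0],[0,0,0]],
    [[0,0,0],[0,0,0]],
  ],
)

```text
time_s: 1.6
ee_pos: [450.2, -289.5, 227.9]
ee_rot: [180.0, 0.0, 50.1]
force: [-0.5, -0.1, 0.3]
gripper_width: 91.1
gripper_force: 0.0
```

```bash
python3 - <<'E'
from h import *
import pickle
s=state();c=calibration("wrist");im=grab_frame("wrist");save('w1.png',im)
print(s['ee_pos'].round(1),s['ee_rot'].round(2),s['time_s'])
pickle.dump((c,s),open('w1.pkl','wb'))
def rect(cc,m,z):
    ct=max(cv2.findContours(m.astype(np.uint8),cv2.RETR_EXTERNAL,cv2.CHAIN_APPROX_NONE)[0],key=cv2.contourArea)[:,0,:]
    P=np.array([atz(cc,q,z)[:2] for q in ct],np.float32); return cv2.minAreaRect(P)
for n in ("wrist","top","scene"):
    for l in ("mat",):
        for d in trace(n,l)[:2]:
            print(n,l,round(d['p'],2),d['bbox'],rect(calibration(n) if n!="wrist" else c,d['pixels'],4))
plan([640,-110,232],73)
E
```

```text
[ 450.2 -289.5  227.9] [1.80e+02 4.00e-02 5.01e+01] 1.6
wrist mat 0.57 [190.5, 80.9, 161.7, 164.0] ((462.235595703125, -296.44976806640625), (150.28175354003906, 149.61599731445312), 18.79490089416504)
top mat 0.64 [339.9, 183.1, 68.2, 68.8] ((459.717041015625, -297.3069152832031), (150.86651611328125, 148.6265106201172), 18.80718421936035)
scene mat 0.85 [132.1, 167.8, 51.9, 39.7] ((464.7578430175781, -296.35919189453125), (153.11082458496094, 149.19493103027344), 18.473583221435547)
scene mat 0.15 [169.6, 205.5, 51.1, 70.4] ((640.1839599609375, -122.53162384033203), (132.3725128173828, 215.5883026123047), 88.56249237060547)
[[[0.0872,0.0098,-0.0014],[-0.0,0.0001,-0.1345]],[[0.0863,0.0156,-0.0014],[-0.0,0.0001,-0.1345]],[[0.0851,0.0214,-0.0014],[-0.0,0.0001,-0.1345]],[[0.0834,0.027,-0.0014],[-0.0,0.0001,-0.1345]],[[0.0814,0.0326,-0.0014],[-0.0,0.0001,-0.1345]],[[0.079,0.038,-0.0014],[-0.0,0.0001,-0.1345]]]
```

Request:
send_rows(
  deltas=[
    [[0.0872,0.0098,0],[0,0,-0.1345]],
    [[0.0863,0.0156,0],[0,0,-0.1345]],
    [[0.0851,0.0214,0],[0,0,-0.1345]],
    [[0.0834,0.027,0],[0,0,-0.1345]],
    [[0.0814,0.0326,0],[0,0,-0.1345]],
    [[0.079,0.038,0],[0,0,-0.1345]],
    [[0,0,0],[0,0,0]],
    [[0,0,0],[0,0,0]],
  ],
)

```text
time_s: 2.6
ee_pos: [640.3, -109.2, 227.3]
ee_rot: [-179.9, 0.0, 73.1]
force: [0.1, -0.1, -0.6]
gripper_width: 91.6
gripper_force: 0.0
```

```bash
python3 - <<'E'
from h import *
s=state();c=calibration("wrist");im=grab_frame("wrist")
print(s['ee_pos'].round(1),s['ee_rot'].round(2),s['time_s'])
import pickle; pickle.dump((c,s),open('w2.pkl','wb'))
for l in ("lever_bar","dimmer","dimmer_hinge","lever"):
    for d in trace("wrist",l)[:2]: print(l,round(d['p'],2),d['bbox'],cv2.minAreaRect(np.argwhere(d['pixels'])[:,::-1].astype(np.float32)))
save('w2.png',cv2.resize(im,(800,600),interpolation=cv2.INTER_CUBIC))
E
```

```text
[ 640.3 -109.2  227.3] [-1.7994e+02  5.0000e-02  7.3080e+01] 2.6
lever_bar 0.76 [240.8, 133.6, 55.5, 115.6] ((269.0, 190.0), (114.0, 56.0), 90.0)
lever_bar 0.38 [150.2, 278.1, 88.4, 45.1] ((194.49996948242188, 298.9999694824219), (82.99998474121094, 39.99999237060547), -0.0)
dimmer 0.61 [238.8, 123.0, 112.0, 122.8] ((295.74359130859375, 186.3453369140625), (122.06399536132812, 110.12898254394531), 89.09062194824219)
dimmer_hinge 0.79 [242.1, 125.7, 109.4, 123.7] ((295.29437255859375, 185.83917236328125), (121.04771423339844, 109.17416381835938), 89.10482788085938)
lever 0.89 [240.0, 134.9, 59.1, 113.2] ((270.35540771484375, 189.62252807617188), (111.70745849609375, 57.57969284057617), 87.7688217163086)
```

View pics/w2.png

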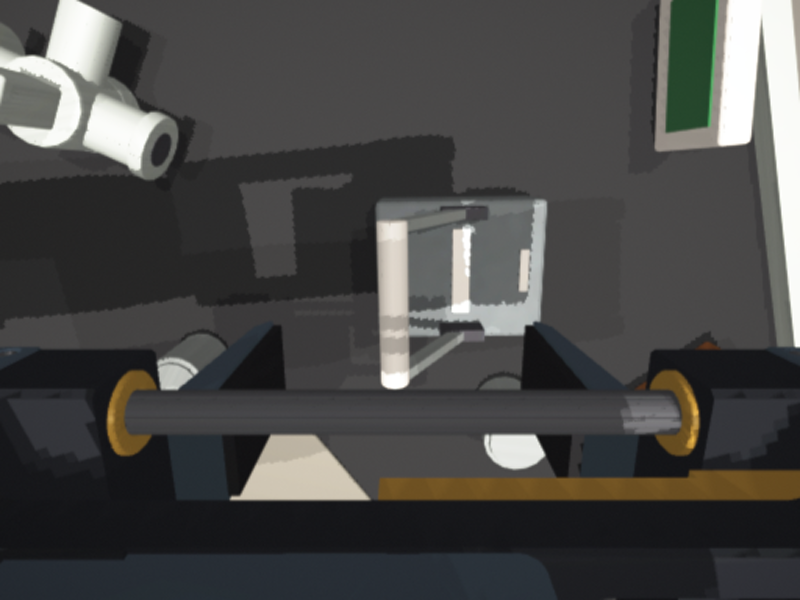

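The bar's ends are at (394,219) and (395,383) in the 800-px view, so its middle is at (394,300). It runs parallel to the tool's x, so yaw 73° is right. The hinge pivots are near (478,213) and (465,330).

```bash
python3 - <<'E'
from h import *
import pickle
c,s=pickle.load(open('w2.pkl','rb')); k=.64
T=calibration("top");S=calibration("scene")
def tri(obs):
    A=np.zeros((3,3));b=np.zeros(3)
    for cc,uv in obs:
        o,d=ray(cc,uv);d=d/np.linalg.norm(d);M=np.eye(3)-np.outer(d,d);A+=M;b+=M@o
    X=np.linalg.solve(A,b); return X.round(1),[(proj(cc,X)-uv).round(1).tolist() for cc,uv in obs]
print(tri([(c,np.array((394.5,300))*k),(T,np.array((483,228))*k)]))
print(tri([(c,np.array((394.5,300))*k),(T,np.array((483,228))*k),(S,np.array((306,338))*k)]))
e=[atz(c,np.array(p)*k,133) for p in [(394,219),(395,383)]];print(e,np.linalg.norm(e[0]-e[1]), np.degrees(np.arctan2(*(e[0]-e[1])[1::-1])))
B=[atz(c,np.array(p)*k,50) for p in [(378,200),(546,200),(541,334)]];print(B,(B[0]+B[2])/2, B[1]-B[0])
H=[atz(c,np.array(p)*k,60) for p in [(480,212),(467,330)]];print(H,(H[0]+H[1])/2)
ctr=(B[0]+B[2])/2
E
```

```text
(array([ 636.3, -107. ,  122. ]), [[0.4, 0.6], [-0.3, 0.1]])
(array([ 635.5, -107.3,  128.8]), [[-0.4, 3.3], [0.3, -0.3], [1.1, 0.4]])
[array([649.87378108, -61.61280272, 133.        ]), array([ 622.92094058, -150.56587107,  133.        ])] 92.94678036576843 73.14315559528454
[array([639.301661  , -53.05838524,  50.        ]), array([749.75908084, -86.71093161,  50.        ]), array([ 724.9971735 , -180.75278789,   50.        ])] [ 682.14941725 -116.90558657   50.        ] [110.45741984 -33.65254637   0.        ]
[array([703.05703895, -80.16038716,  60.        ]), array([ 673.1437951 , -158.21625097,   60.        ])] [ 688.10041702 -119.18831906   60.        ]
```

Request:
send_rows(
  deltas=[
    [[0.001,-0.005,0.06],[0,0,0]],
    [[0.001,-0.0045,0.06],[0,0,0]],
    [[0,0,0.04],[0,0,0]],
    [[0,0,0.036],[0,0,0]],
    [[0,0,0],[0,0,0]],
    [[0,0,0],[0,0,0]],
  ],
)

```text
time_s: 3.45
ee_pos: [636.1, -106.9, 130.5]
ee_rot: [180.0, 0.0, 73.1]
force: [0.7, 0.4, 1.2]
gripper_width: 91.0
gripper_force: 0.0
```

Request:
send_rows(
  deltas=[
    [[0,0,0],[0,0,0]],
    [[0,0,0],[0,0,0]],
    [[0,0,0],[0,0,0]],
    [[0,0,0],[0,0,0]],
    [[0,0,0],[0,0,0]],
    [[0,0,0],[0,0,0]],
    [[0,0,0],[0,0,0]],
    [[0,0,0],[0,0,0]],
  ],
  grip=1,
  grip_force=8,
)

```text
time_s: 4.25
ee_pos: [636.2, -106.2, 129.9]
ee_rot: [-180.0, 0.0, 73.1]
force: [-0.4, -0.1, -0.2]
gripper_width: 30.2
gripper_force: 0.0
```

Request:
send_rows(
  deltas=[
    [[0,0,0],[0,0,0]],
    [[0,0,0],[0,0,0]],
    [[0,0,0],[0,0,0]],
    [[0,0,0],[0,0,0]],
  ],
)

```text
time_s: 4.65
ee_pos: [636.1, -106.2, 129.9]
ee_rot: [-180.0, 0.0, 73.1]
force: [-1.2, -0.5, 1.4]
gripper_width: 16.0
gripper_force: 8.0
```

```bash
python3 - <<'E'
from h import *
s=state();print(s['ee_pos'].round(1),s['gripper_width'],s['gripper_force'],s['force'])
u=np.array([np.cos(np.radians(-17)),np.sin(np.radians(-17))])
for n in ("top","scene"):
    c=calibration(n);im=grab_frame(n)
    for d in trace(n,"dimmer")[:1]:
        m=d['pixels'];print(n,d['p'],d['bbox'])
c=calibration("wrist");im=grab_frame("wrist");save('w3.png',cv2.resize(im,(800,600),interpolation=cv2.INTER_CUBIC))
print((np.array([684,-119])-s['ee_pos'][:2])@u, (np.array([684,-119])-s['ee_pos'][:2])@[.292,.956])
E
```

```text
[ 636.1 -106.2  129.9] 15.981908213455059 7.994792014360428 [-1.16460055 -0.51699531  1.37494279]
top 0.84 [288.0, 113.7, 12.6, 44.8]
scene 0.96 [170.5, 210.9, 49.9, 64.5]
49.57164759014725 1.7432655372229928
```

View pics/w3.png

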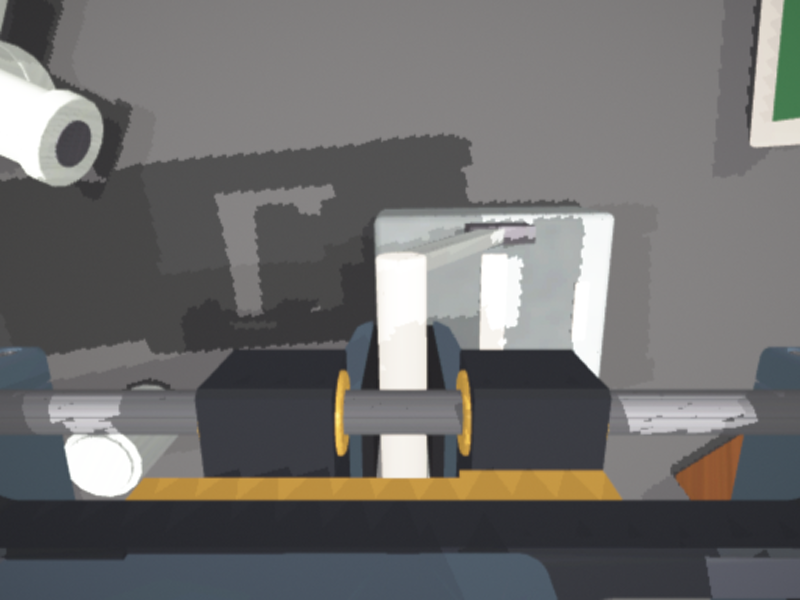

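The bar is pinched at 16 mm, and the box edge runs from (377,213) to (612,213). Next I swing the lever along its arc.

Request:
send_rows(
  deltas=[
    [[0,0.0124,-0.007],[0,0,0]],
    [[0,0.0124,-0.0062],[0,0,0]],
    [[0,0.0124,-0.005],[0,0,0]],
    [[0,0.0124,-0.0044],[0,0,0]],
    [[0,0.0124,-0.003],[0,0,0]],
    [[0,0.0124,-0.0022],[0,0,0]],
    [[0,0.0124,-0.0012],[0,0,0]],
    [[0,0.0124,-0.0004],[0,0,0]],
    [[0,0,0],[0,0,0]],
    [[0,0,0],[0,0,0]],
  ],
)

```text
time_s: 5.9
ee_pos: [685.0, -121.0, 144.5]
ee_rot: [179.8, 0.0, 73.1]
force: [1.9, 1.0, 0.0]
gripper_width: 15.9
gripper_force: 8.0
```

```bash
python3 - <<'E'
from h import *
import pickle
s=state();print(s['time_s'],s['ee_pos'].round(1),s['ee_rot'].round(1),s['gripper_width'],s['force'])
c=calibration("wrist");im=grab_frame("wrist");save('w4.png',cv2.resize(im,(800,600),interpolation=cv2.INTER_CUBIC))
pickle.dump((c,s),open('w4.pkl','wb'))
E
```

```text
5.9 [ 685.  -121.   144.5] [179.8   0.   73.1] 15.856169933520274 [1.90090783 1.04481094 0.02935647]
```

View pics/w4.png

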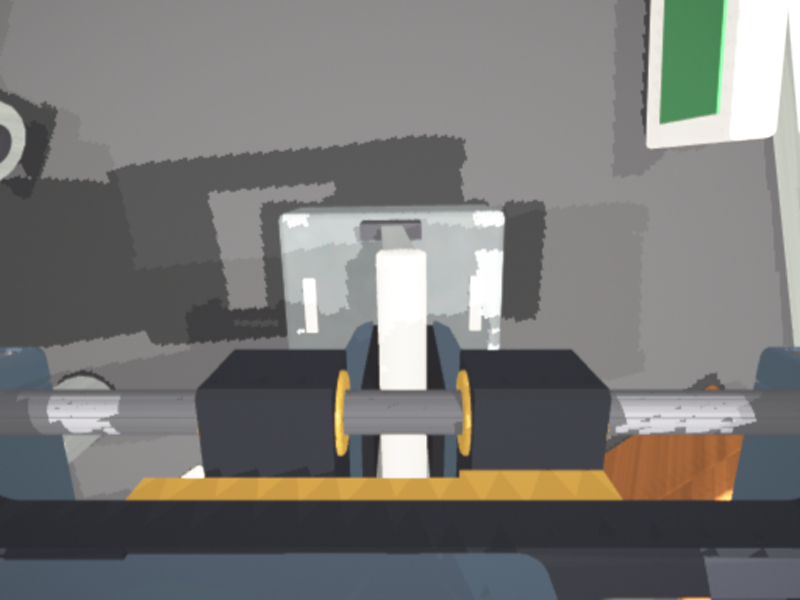

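```bash
python3 - <<'E'
from h import *
import pickle
c,s=pickle.load(open('w4.pkl','rb')); k=.64
y=np.radians(73.1);u=np.array([np.sin(y),-np.cos(y)])
for n,p,z in [('bracket',(391.5,230),60),('boxL',(281,213),50),('boxR',(503,213),50),('bar',(402,255),157),('bar',(402,300),157)]:
    X=atz(c,np.array(p)*k,z);print(n,X.round(1),'u rel tcp',((X[:2]-s['ee_pos'][:2])@u).round(2))
E
```

```text
bracket [692.5 -77.5  60. ] u rel tcp -5.48
boxL [639.5 -53.4  50. ] u rel tcp -63.2
boxR [750.2 -87.1  50. ] u rel tcp 52.48
bar [698.6 -75.5 157. ] u rel tcp -0.24
bar [694.4 -89.2 157. ] u rel tcp -0.25
```

Request:
send_rows(
  deltas=[
    [[0,-0.0053,0],[0,0,0]],
    [[0,-0.0053,0],[0,0,0]],
    [[0,0,0],[0,0,0]],
    [[0,0,0],[0,0,0]],
    [[0,0,0],[0,0,0]],
  ],
)

```text
time_s: 6.45
ee_pos: [678.7, -119.2, 145.1]
ee_rot: [180.0, 0.0, 73.1]
force: [1.6, 0.1, 2.8]
gripper_width: 15.7
gripper_force: 8.0
```

Request:
send_rows(
  deltas=[
    [[0,0,0],[0,0,0]],
    [[0,0,0],[0,0,0]],
    [[0,0,0],[0,0,0]],
    [[0,0,0],[0,0,0]],
    [[0,0,0],[0,0,0]],
    [[0,0,-0.06],[0,0,0]],
    [[0,0,-0.08],[0,0,0]],
    [[0,0,-0.06],[0,0,0]],
    [[0,0,0],[0,0,0]],
    [[0,0,0],[0,0,0]],
  ],
  grip=0.2,
)

```text
time_s: 7.45
ee_pos: [678.6, -119.1, 245.2]
ee_rot: [179.9, -0.0, 73.1]
force: [-0.4, 0.5, -0.6]
gripper_width: 73.4
gripper_force: 0.0
```

```bash
python3 - <<'E'
from h import *
import pickle
s=state();print(s['time_s'],s['ee_pos'].round(1),s['ee_rot'].round(1),s['gripper_width'],s['force'])
c=calibration("wrist");im=grab_frame("wrist")
pickle.dump((c,s),open('w5.pkl','wb'))
for l in ("lever_bar","dimmer","valve"):
    for d in trace("wrist",l)[:2]: print(l,round(d['p'],2),d['bbox'])
save('w5.png',cv2.resize(im[60:360,100:500],(800,600),interpolation=cv2.INTER_CUBIC))
E
```

```text
7.45 [ 678.6 -119.1  245.2] [179.9  -0.   73.1] 73.43820789665536 [-0.40659805  0.52856626 -0.57665598]
lever_bar 0.81 [247.6, 136.4, 19.4, 111.7]
dimmer 0.57 [202.3, 125.4, 108.3, 118.4]
dimmer 0.29 [3.2, 6.8, 83.9, 110.7]
valve 0.78 [0.0, 5.3, 87.9, 113.7]
```

View pics/w5.png

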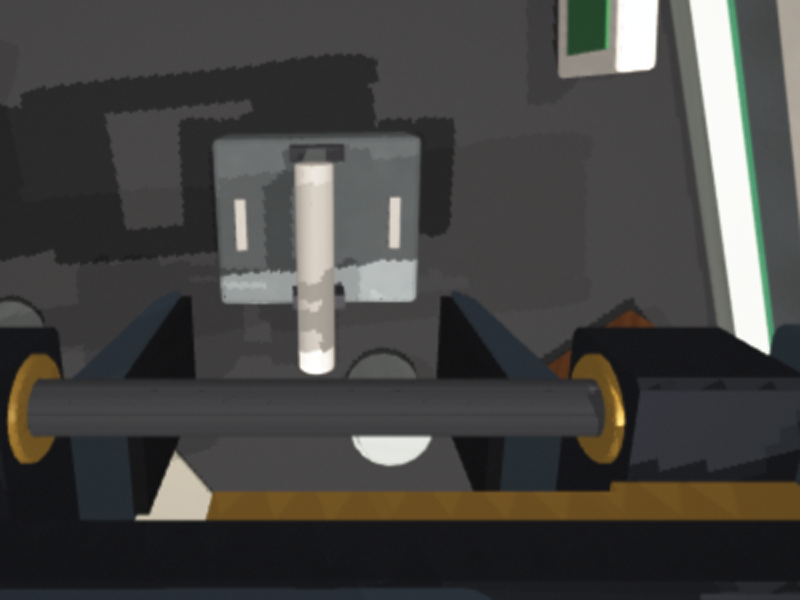

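The bar column (≈315) lies on the box/hinge centre line (≈317), so the lever is upright to within about 1° and free. Next is the valve.

```bash
python3 - <<'E'
from h import *
plan([457,50,262],48,vmax=48);print();plan([520,170,262],0,start=([457,50,262],48))
E
```

```text
[[[0.0325,-0.0868,-0.0061],[-0.0011,0.0004,0.1461]],[[0.0261,-0.089,-0.0062],[-0.0011,0.0004,0.1461]],[[0.0195,-0.0906,-0.0062],[-0.0011,0.0004,0.1461]],[[0.0128,-0.0918,-0.0063],[-0.0011,0.0004,0.1461]],[[0.0061,-0.0925,-0.0063],[-0.0011,0.0004,0.1461]],[[-0.0007,-0.0927,-0.0064],[-0.0011,0.0004,0.1461]]]

[[[0.0375,-0.0096,-0.0],[0.0,-0.0,0.2394]],[[0.0361,-0.014,-0.0],[0.0,-0.0,0.2394]],[[0.0342,-0.0182,-0.0],[0.0,-0.0,0.2394]],[[0.0318,-0.0221,-0.0],[0.0,-0.0,0.2394]],[[0.0289,-0.0258,-0.0],[0.0,-0.0,0.2394]],[[0.0256,-0.029,-0.0],[0.0,-0.0,0.2394]],[[0.022,-0.0319,-0.0],[0.0,-0.0,0.2394]]]
```

Request:
send_rows(
  deltas=[
    [[0.0325,-0.0868,-0.006],[0,0,0.146]],
    [[0.0261,-0.089,-0.006],[0,0,0.146]],
    [[0.0195,-0.0906,-0.006],[0,0,0.146]],
    [[0.0128,-0.0918,-0.006],[0,0,0.146]],
    [[0.0061,-0.0925,-0.006],[0,0,0.146]],
    [[-0.0007,-0.0927,-0.006],[0,0,0.146]],
    [[0,0,0],[0,0,0]],
    [[0,0,0],[0,0,0]],
  ],
)

```text
time_s: 8.45
ee_pos: [457.2, 50.1, 262.5]
ee_rot: [180.0, 0.0, 48.1]
force: [0.2, 0.5, 0.6]
gripper_width: 73.2
gripper_force: 0.0
```

```bash
python3 - <<'E'
from h import *
import pickle
s=state();c=calibration("wrist");im=grab_frame("wrist")
print(s['time_s'],s['ee_pos'].round(1),s['ee_rot'].round(2))
m=[(d['p'],d['bbox'],d['pixels']) for d in trace("wrist","valve")]
print([(round(a,2),b) for a,b,_ in m])
pickle.dump((c,s,im,m),open('w6.pkl','wb')); save('w6.png',im)
E
```

```text
8.45 [457.2  50.1 262.5] [1.7997e+02 1.0000e-02 4.8140e+01]
[(0.94, [0.0, 1.1, 49.2, 73.0]), (0.91, [194.2, 107.2, 111.8, 80.4]), (0.31, [406.1, 87.8, 105.9, 115.4])]
```

Request:
send_rows(
  deltas=[
    [[0.0375,-0.0096,0],[0,0,0.2394]],
    [[0.0361,-0.014,0],[0,0,0.2394]],
    [[0.0342,-0.0182,0],[0,0,0.2394]],
    [[0.0318,-0.0221,0],[0,0,0.2394]],
    [[0.0289,-0.0258,0],[0,0,0.2394]],
    [[0.0256,-0.029,0],[0,0,0.2394]],
    [[0.022,-0.0319,0],[0,0,0.2394]],
    [[0,0,0],[0,0,0]],
    [[0,0,0],[0,0,0]],
  ],
)

```text
time_s: 9.45
ee_pos: [521.3, 169.1, 261.6]
ee_rot: [179.9, 0.1, 0.1]
force: [0.1, 0.0, 0.1]
gripper_width: 73.1
gripper_force: 0.0
```

```bash
python3 - <<'E'
from h import *
import pickle
s=state();c=calibration("wrist");im=grab_frame("wrist")
print(s['time_s'],s['ee_pos'].round(1),s['ee_rot'].round(2))
m=[(d['p'],d['bbox'],d['pixels']) for d in trace("wrist","camera")]
v=[(d['p'],d['bbox'],d['pixels']) for d in trace("wrist","valve")]
print([(round(a,2),b) for a,b,_ in m+v])
pickle.dump((c,s,im,m,v),open('w7.pkl','wb'))
a=cv2.imread('pics/w6.png')
W=np.hstack([a[:300],im[:300,:,::-1]]); cv2.imwrite('pics/w67.png',np.vstack([cv2.resize(a[:300,100:450],(700,600),interpolation=cv2.INTER_CUBIC)]))
cv2.imwrite('pics/w7.png',cv2.resize(im[...,::-1],(800,600),interpolation=cv2.INTER_CUBIC))
E
```

```text
9.45 [521.3 169.1 261.6] [1.7993e+02 1.0000e-01 9.0000e-02]
[(0.63, [1.1, 116.8, 135.6, 116.7]), (0.94, [0.0, 0.0, 125.3, 71.5]), (0.57, [287.1, 172.5, 100.1, 76.9])]
```

View pics/w67.png

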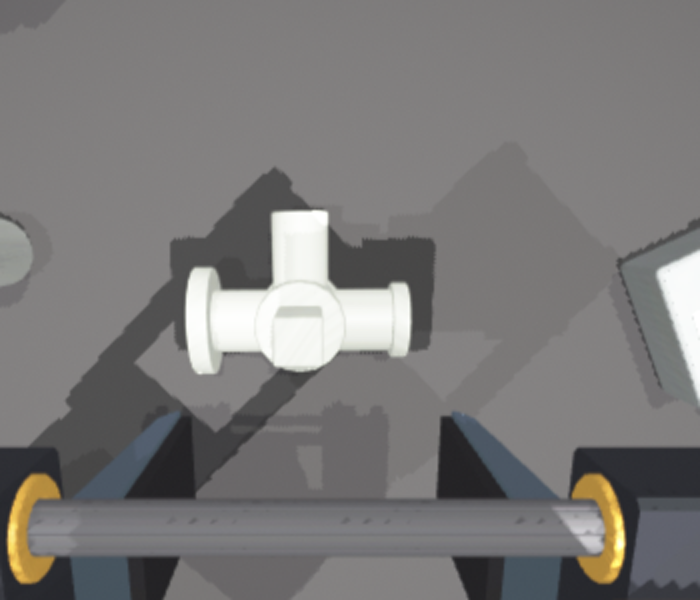

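View pics/w7.png

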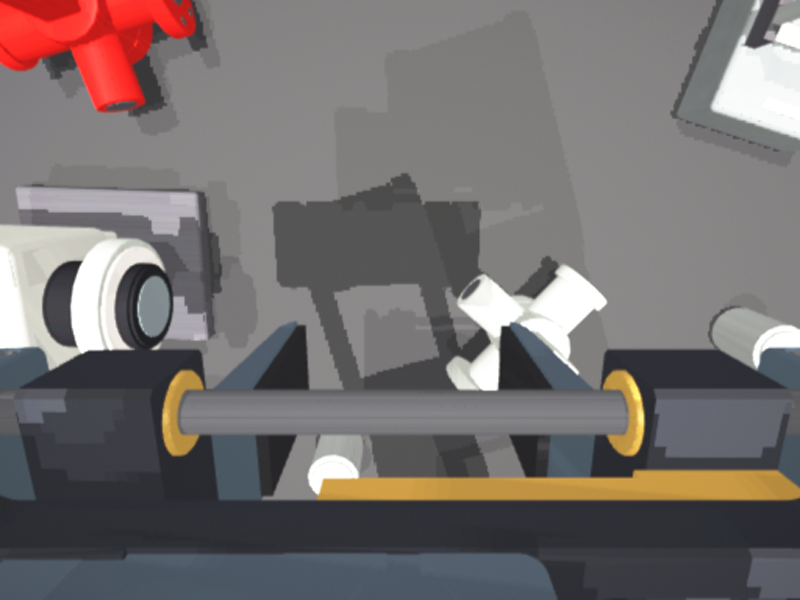

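The valve's stem top is centred at crop (298,343), i.e. pixel (249,171). Its large flange is on the left and its branch points up the picture, so the valve's yaw matches the tool's at 48°. In the second view the lens glass is at (154,306) and the base's front edge runs from (204,187) to (214,338).

```bash
python3 - <<'E'
from h import *
import pickle
k=.64
c6,s6,_,m6=pickle.load(open('w6.pkl','rb'))[:4];c7=pickle.load(open('w7.pkl','rb'))[0]
T=calibration("top");S=calibration("scene")
def tri(obs):
    A=np.zeros((3,3));b=np.zeros(3)
    for cc,uv in obs:
        o,d=ray(cc,uv);d=d/np.linalg.norm(d);M=np.eye(3)-np.outer(d,d);A+=M;b+=M@o
    X=np.linalg.solve(A,b); return X.round(1),[(proj(cc,X)-uv).round(1).tolist() for cc,uv in obs]
st=(249.3,171.5)
print('stem@114',atz(c6,st,114).round(1), tri([(c6,st),(T,np.array((380,343))*k),(S,np.array((411,277))*k)]))
w=lambda p:(100+p[0]/2,p[1]/2)
L=atz(c6,w((204,320)),60);Sm=atz(c6,w((400,319)),60);d=L-Sm;print('valve y dir yaw',np.degrees(np.arctan2(d[1],d[0]))-90)
b0,b1=atz(c6,w((300,300)),42),atz(c6,w((300,212)),50);d=b1-b0;print('branch yaw',np.degrees(np.arctan2(d[1],d[0])))
lens=(np.array((154,306))*k)
print('lens@130',atz(c7,lens,130).round(1),tri([(c7,lens),(S,np.array((556,309))*k)]))
for z in(10,15,20):
    P=[atz(c7,np.array(p)*k,z) for p in [(204,187),(214,338),(18,187),(200,191)]]
    d=P[0]-P[1];e=P[2]-P[3]
    print(z,np.round(P[0],1),np.round(P[1],1),'front edge',np.degrees(np.arctan2(d[1],d[0])),'side',np.degrees(np.arctan2(e[1],e[0])))
# base quad from top view corners
P=[atz(T,np.array(p)*k,15) for p in [(222,284),(220,358),(133,356)]];print(np.round(P,1).tolist())
# camera body silhouette in top: edges
im=grab_frame("top");d=trace("top","camera")[0];save('top2.png',cv2.resize(im[160:250,40:160],(800,600),interpolation=cv2.INTER_CUBIC));print(d['p'],d['bbox'])
E
```

```text
stem@114 [458.2  64.6 114. ] (array([457.5,  62.6, 110.1]), [[0.9, 1.1], [-0.6, 0.1], [-0.0, 0.1]])
valve y dir yaw 48.406489824202566
branch yaw 47.521493131616225
lens@130 [510.7 326.  130. ] (array([500.7, 343.7, 103.6]), [[-2.9, 2.2], [-0.9, 0.8]])
10 [579.8 335.5  10. ] [446.3 340.5  10. ] front edge -2.1691243435458345 side 88.82586052956039
15 [579.9 333.4  15. ] [448.1 338.4  15. ] front edge -2.169124343545787 side 88.8258605295604
20 [580.1 331.4  20. ] [449.9 336.3  20. ] front edge -2.1691243435458127 side 88.8258605295604
[[573.0, 337.8, 15.0], [444.2, 339.4, 15.0], [451.5, 487.5, 15.0]]
0.75 [56.2, 177.6, 88.4, 54.1]
```

View pics/top2.png

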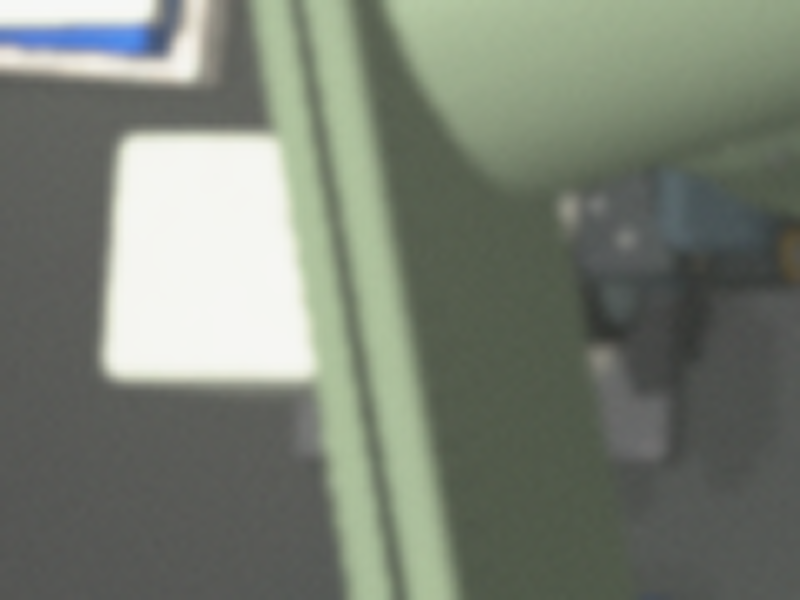

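The arm hides the camera in the top view, so nothing new comes from it. I adopt lens = (511, 323, 130) and a camera axis of 88.3°, from the base edges and the lens ray, which agree within a few mm. The valve is at (458, 64), yaw 48°.

```bash
python3 - <<'E'
from h import *
plan([458,64,160],48,vmax=48);print()
y=48;p=[458,64,220]
phi=88.3;u=np.array([np.cos(np.radians(phi)),np.sin(np.radians(phi))])
ax=np.array([511,323])-u*135;print(ax)
plan([*ax,88+94+1],phi-90,start=([458,64,184],48),vmax=30,wmax=6)
E
```

```text
[[[-0.0179,0.03,0.0294],[0.0001,0.0,-0.2394]],[[-0.0213,0.0277,0.0293],[0.0001,0.0,-0.2394]],[[-0.0245,0.0249,0.0293],[0.0001,0.0,-0.2394]],[[-0.0273,0.0218,0.0293],[0.0001,0.0,-0.2394]],[[-0.0297,0.0184,0.0293],[0.0001,0.0,-0.2394]],[[-0.0317,0.0147,0.0293],[0.0001,0.0,-0.2394]],[[-0.0332,0.0109,0.0293],[0.0001,0.0,-0.2394]]]

[506.99505705 188.05941888]
[[[0.0278,-0.0104,0.0002],[0.0,-0.0,0.1928]],[[0.0266,-0.013,0.0002],[0.0,-0.0,0.1928]],[[0.0253,-0.0155,0.0002],[0.0,-0.0,0.1928]],[[0.0237,-0.0178,0.0002],[0.0,-0.0,0.1928]],[[0.0218,-0.02,0.0002],[0.0,-0.0,0.1928]],[[0.0198,-0.022,0.0002],[0.0,-0.0,0.1928]],[[0.0176,-0.0239,0.0002],[0.0,-0.0,0.1928]],[[0.0152,-0.0254,0.0002],[0.0,-0.0,0.1928]],[[0.0127,-0.0268,0.0002],[0.0,-0.0,0.1928]]]
```

Request:
send_rows(
  deltas=[
    [[-0.0179,0.03,0.0293],[0,0,-0.2394]],
    [[-0.0213,0.0277,0.0293],[0,0,-0.2394]],
    [[-0.0245,0.0249,0.0293],[0,0,-0.2394]],
    [[-0.0273,0.0218,0.0293],[0,0,-0.2394]],
    [[-0.0297,0.0184,0.0293],[0,0,-0.2394]],
    [[-0.0317,0.0147,0.0293],[0,0,-0.2394]],
    [[-0.0332,0.0109,0.0293],[0,0,-0.2394]],
    [[0,0,0],[0,0,0]],
    [[0,0,0],[0,0,0]],
  ],
)

```text
time_s: 10.6
ee_pos: [458.6, 64.7, 160.7]
ee_rot: [180.0, -0.1, 47.8]
force: [0.0, 0.2, 0.4]
gripper_width: 72.9
gripper_force: 0.0
```

```bash
python3 - <<'E'
from h import *
plan([458,64,94],48,vmax=20)
E
```

```text
[[[-0.0005,0.0,0.0333],[0.0003,-0.0006,-0.0015]],[[-0.0005,0.0,0.0333],[0.0003,-0.0006,-0.0015]],[[-0.0005,0.0,0.0333],[0.0003,-0.0006,-0.0015]],[[-0.0005,0.0,0.0333],[0.0003,-0.0006,-0.0015]]]
```

Request:
send_rows(
  deltas=[
    [[-0.0005,0,0.0333],[0,0,-0.0015]],
    [[-0.0005,0,0.0333],[0,0,-0.0015]],
    [[-0.0005,0,0.0333],[0,0,-0.0015]],
    [[-0.0005,0,0.0333],[0,0,-0.0015]],
    [[0,0,0],[0,0,0]],
    [[0,0,0],[0,0,0]],
  ],
)

```text
time_s: 11.2
ee_pos: [458.6, 64.6, 94.3]
ee_rot: [179.9, -0.1, 48.2]
force: [-0.4, 0.3, 0.8]
gripper_width: 73.0
gripper_force: 0.0
```

Request:
send_rows(
  deltas=[
    [[0,0,0],[0,0,0]],
    [[0,0,0],[0,0,0]],
    [[0,0,0],[0,0,0]],
    [[0,0,0],[0,0,0]],
    [[0,0,0],[0,0,0]],
    [[0,0,0],[0,0,0]],
    [[0,0,0],[0,0,0]],
    [[0,0,0],[0,0,0]],
    [[0,0,0],[0,0,0]],
  ],
  grip=1,
  grip_force=40,
)

```text
time_s: 12.1
ee_pos: [457.3, 64.0, 93.5]
ee_rot: [-180.0, 0.0, 48.2]
force: [-0.6, 0.0, 1.6]
gripper_width: 26.0
gripper_force: 40.0
```

Request:
send_rows(
  deltas=[
    [[0,0,-0.01],[0,0,0]],
    [[0,0,-0.025],[0,0,0]],
    [[0,0,-0.04],[0,0,0]],
    [[0,0,-0.045],[0,0,0]],
    [[0,0,-0.035],[0,0,0]],
    [[0,0,-0.02],[0,0,0]],
    [[0,0,-0.005],[0,0,0]],
    [[0,0,0],[0,0,0]],
  ],
)

```text
time_s: 12.9
ee_pos: [456.9, 63.9, 182.9]
ee_rot: [-180.0, 0.1, 48.2]
force: [-0.8, -0.9, -7.4]
gripper_width: 25.6
gripper_force: 40.0
```

Request:
send_rows(
  deltas=[
    [[0.0278,-0.0104,0],[0,0,0.1928]],
    [[0.0266,-0.013,0],[0,0,0.1928]],
    [[0.0253,-0.0155,0],[0,0,0.1928]],
    [[0.0237,-0.0178,0],[0,0,0.1928]],
    [[0.0218,-0.02,0],[0,0,0.1928]],
    [[0.0198,-0.022,0],[0,0,0.1928]],
    [[0.0176,-0.0239,0],[0,0,0.1928]],
    [[0.0152,-0.0254,0],[0,0,0.1928]],
    [[0.0127,-0.0268,0],[0,0,0.1928]],
    [[0,0,0],[0,0,0]],
  ],
)

```text
time_s: 13.9
ee_pos: [506.0, 189.4, 181.8]
ee_rot: [180.0, 0.1, -1.4]
force: [0.8, -0.5, -7.1]
gripper_width: 25.8
gripper_force: 40.0
```

```bash
python3 - <<'E'
from h import *
import pickle
s=state();c=calibration("wrist");im=grab_frame("wrist")
print(s['time_s'],s['ee_pos'].round(1),s['ee_rot'].round(2),s['gripper_width'],s['force'])
sc=grab_frame("scene");pickle.dump((c,s,im,sc),open('w8.pkl','wb'))
a=cv2.resize(im[:,:,::-1][90:290,0:400],(800,400),interpolation=cv2.INTER_CUBIC)
b=cv2.resize(sc[:,:,::-1][140:240,230:430],(400,200),interpolation=cv2.INTER_CUBIC)
cv2.imwrite('pics/w8.png',np.vstack([a,np.hstack([b,np.zeros((200,400,3),np.uint8)])]))
E
```

```text
13.9 [506.  189.4 181.8] [ 1.7999e+02  1.1000e-01 -1.4400e+00] 25.783203207153928 [ 0.75589647 -0.4769894  -7.13844767]
```

View pics/w8.png

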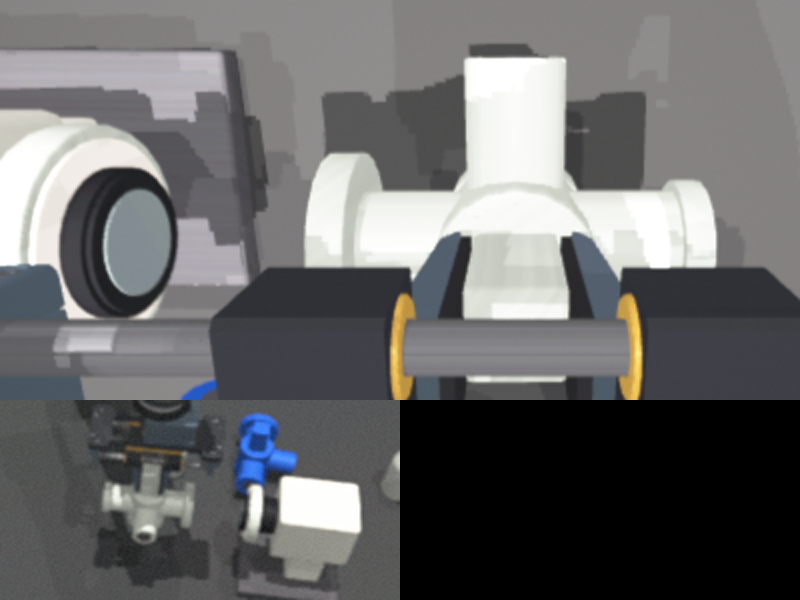

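The valve hangs square to the tool, with its large flange towards the lens. The lens glass is centred at crop (138,241), i.e. pixel (69,210). The base's front edge runs from (228,52) to (248,283).

```bash
python3 - <<'E'
from h import *
import pickle
c8,s8=pickle.load(open('w8.pkl','rb'))[:2];c7=pickle.load(open('w7.pkl','rb'))[0]
w=lambda p:(p[0]/2,90+p[1]/2)
L8=w((138,241));L7=np.array((154,306))*.64
T=calibration("top");S=calibration("scene")
def tri(obs):
    A=np.zeros((3,3));b=np.zeros(3)
    for cc,uv in obs:
        o,d=ray(cc,uv);d=d/np.linalg.norm(d);M=np.eye(3)-np.outer(d,d);A+=M;b+=M@o
    X=np.linalg.solve(A,b); return X.round(1),[(proj(cc,X)-uv).round(1).tolist() for cc,uv in obs]
print(atz(c7,L7,130),atz(c8,L8,130),tri([(c8,L8),(c7,L7)]),tri([(c8,L8),(c7,L7),(T,np.array((212,314))*.64)]))
P=[atz(c8,w(p),15) for p in[(228,52),(248,283)]];d=P[0]-P[1];print(np.round(P,1),np.degrees(np.arctan2(d[1],d[0])))
# branch axis vs tool
B=[atz(c8,w(p),147) for p in[(516,60),(516,185)]];d=B[0]-B[1];print(np.round(B,1),np.degrees(np.arctan2(d[1],d[0])))
# silhouettes of flanges rel TCP (top of large flange at 88+75)
for p,z in[((318,215),163),((700,215),153)]: print(atz(c8,w(p),z).round(1)-s8['ee_pos'].round(1))
print('branch face top', atz(c8,w((516,60)),147)-s8['ee_pos'])
print('predicted lens px for (511,323,130):',proj(c8,[511,323,130]),proj(c7,[511,323,130]),L8,L7)
E
```

```text
[510.73565823 325.99219382 130.        ] [510.91705773 325.97105271 130.        ] (array([510.7, 326.3, 129.5]), [[0.0, 0.1], [-0.0, -0.1]]) (array([510.6, 321.4, 133.1]), [[3.8, 1.7], [3.1, 1.0], [-2.0, -1.2]])
[[574.9 336.5  15. ]
 [447.3 343.9  15. ]] -3.3033219623253114
[[571.6 188.1 147. ]
 [532.2 189.1 147. ]] -1.459525133831488
[ 22.3  59.2 -18.8]
[ 16.4 -58.3 -28.8]
branch face top [ 65.55555363  -1.30017583 -34.82890453]
predicted lens px for (511,323,130): [ 73.07980854 210.29118793] [101.56996242 195.58431278] (69.0, 210.5) [ 98.56 195.84]
```

Request:
send_rows(
  deltas=[
    [[-0.0012,-0.0024,0],[0,0,0.03]],
    [[0,0,0],[0,0,0]],
    [[0,0,0],[0,0,0]],
    [[0,0,0],[0,0,0]],
    [[0,0,0],[0,0,0]],
    [[0,0,0],[0,0,0]],
    [[0,0,0],[0,0,0]],
    [[0,0,0],[0,0,0]],
    [[0,0,0],[0,0,0]],
    [[0,0,0],[0,0,0]],
  ],
)

```text
time_s: 15.0
ee_pos: [505.4, 189.4, 183.5]
ee_rot: [180.0, -0.0, -2.4]
force: [0.3, 0.1, -6.6]
gripper_width: 25.8
gripper_force: 40.0
```

Request:
send_rows(
  deltas=[
    [[0,0,0],[0,0,0]],
    [[0,0,0],[0,0,0]],
    [[0,0,0],[0,0,0]],
    [[0,0,0],[0,0,0]],
    [[0,0,0],[0,0,0]],
    [[0,0,0],[0,0,0]],
    [[0,0,0],[0,0,0]],
    [[0,0,0],[0,0,0]],
    [[0,0,0],[0,0,0]],
    [[0,0,0],[0,0,0]],
  ],
)

```text
time_s: 16.0
ee_pos: [505.4, 189.4, 183.5]
ee_rot: [180.0, -0.0, -2.4]
force: [0.0, -0.6, -7.3]
gripper_width: 26.1
gripper_force: 40.0
```

```bash
python3 - <<'E'
from h import *
s=state();print(s['ee_pos'].round(1),s['ee_rot'].round(2))
plan([505.4,190.6,181.8],87.7,wmax=6)
E
```

```text
[505.4 189.4 183.5] [180.    -0.    -2.38]
[[[-0.0,-0.0001,0.0002],[0.0,0.0,-0.1965]],[[0.0,-0.0001,0.0002],[0.0,0.0,-0.1965]],[[0.0,-0.0001,0.0002],[0.0,0.0,-0.1965]],[[0.0,-0.0001,0.0002],[0.0,0.0,-0.1965]],[[0.0,-0.0001,0.0002],[0.0,0.0,-0.1965]],[[0.0001,-0.0001,0.0002],[0.0,0.0,-0.1965]],[[0.0001,-0.0001,0.0002],[0.0,0.0,-0.1965]],[[0.0001,-0.0001,0.0002],[0.0,0.0,-0.1965]],[[0.0001,-0.0001,0.0002],[0.0,0.0,-0.1965]],[[0.0001,-0.0001,0.0002],[0.0,0.0,-0.1965]]]
[[[0.0001,-0.0001,0.0002],[0.0,0.0,-0.1965]],[[0.0001,-0.0001,0.0002],[0.0,0.0,-0.1965]],[[0.0001,-0.0001,0.0002],[0.0,0.0,-0.1965]],[[0.0001,-0.0001,0.0002],[0.0,0.0,-0.1965]],[[0.0001,-0.0,0.0002],[0.0,0.0,-0.1965]],[[0.0001,-0.0,0.0002],[0.0,0.0,-0.1965]]]
```

Request:
send_rows(
  deltas=[
    [[0,0,0.0002],[0,0,-0.15]],
    [[0,0,0.0002],[0,0,-0.2]],
    [[0,0,0.0002],[0,0,-0.2]],
    [[0,0,0.0002],[0,0,-0.2]],
    [[0,0,0.0002],[0,0,-0.2]],
    [[0,0,0.0002],[0,0,-0.2]],
    [[0,0,0.0002],[0,0,-0.2]],
    [[0,0,0.0002],[0,0,-0.2]],
    [[0,0,0.0002],[0,0,-0.2]],
    [[0,0,0.0002],[0,0,-0.2]],
  ],
)

```text
time_s: 17.0
ee_pos: [505.5, 189.4, 182.5]
ee_rot: [180.0, -0.0, 53.7]
force: [0.9, -0.7, -6.7]
gripper_width: 26.2
gripper_force: 40.0
```

Request:
send_rows(
  deltas=[
    [[0,0,0],[0,0,-0.2]],
    [[0,0,0],[0,0,-0.2]],
    [[0,0,0],[0,0,-0.2]],
    [[0,0,0],[0,0,-0.2]],
    [[0,0,0],[0,0,-0.2]],
    [[0,0,0],[0,0,-0.194]],
    [[0,0,0],[0,0,0]],
    [[0,0,0],[0,0,0]],
    [[0,0,0],[0,0,0]],
  ],
)

```text
time_s: 17.9
ee_pos: [505.5, 189.4, 182.5]
ee_rot: [180.0, 0.0, 87.6]
force: [-0.2, -1.0, -5.8]
gripper_width: 25.9
gripper_force: 40.0
```

```bash
python3 - <<'E'
from h import *
s=state();print(s['time_s'],s['ee_pos'].round(1),s['ee_rot'].round(2),s['gripper_width'])
plan([505.4,190.6,181.8],87.7)
E
```

```text
17.9 [505.5 189.4 182.5] [179.99   0.    87.61] 25.926490357026495
[[[0.0023,-0.0002,0.0014],[0.0003,0.0001,-0.0031]]]
```

Within 1.5 mm of the target, so I hold the branch here.

Request:
send_rows(
  deltas=[
    [[0.0024,0,0.001],[0,0,-0.003]],
    [[0,0,0],[0,0,0]],
    [[0,0,0],[0,0,0]],
    [[0,0,0],[0,0,0]],
    [[0,0,0],[0,0,0]],
    [[0,0,0],[0,0,0]],
    [[0,0,0],[0,0,0]],
    [[0,0,0],[0,0,0]],
    [[0,0,0],[0,0,0]],
    [[0,0,0],[0,0,0]],
  ],
)

```text
time_s: 18.9
ee_pos: [505.5, 190.6, 182.0]
ee_rot: [180.0, 0.0, 87.8]
force: [0.2, -0.1, -6.7]
gripper_width: 25.9
gripper_force: 40.0
```

Request:
send_rows(
  deltas=[
    [[0,0,0],[0,0,0]],
    [[0,0,0],[0,0,0]],
    [[0,0,0],[0,0,0]],
    [[0,0,0],[0,0,0]],
    [[0,0,0],[0,0,0]],
    [[0,0,0],[0,0,0]],
    [[0,0,0],[0,0,0]],
    [[0,0,0],[0,0,0]],
  ],
)

```text
time_s: 19.7
ee_pos: [505.5, 190.6, 182.0]
ee_rot: [180.0, 0.0, 87.8]
force: [-0.4, -0.5, -6.4]
gripper_width: 25.9
gripper_force: 40.0
```

```bash
python3 - <<'E'
from h import *
import pickle
s=state();c=calibration("wrist");im=grab_frame("wrist");print(s['ee_pos'].round(1),s['ee_rot'].round(2),s['time_s'],s['qpos'].round(1))
for l in("valve","port_branch"): print([(round(d['p'],2),d['bbox']) for d in trace("wrist",l)])
plan([505.4,190.6,181.8],177.7,wmax=6)
E
```

```text
[505.5 190.6 182. ] [1.800e+02 1.000e-02 8.777e+01] 19.7 [19.4 17.1 98.3 -0.  64.5 21.7]
[(0.76, [0.0, 0.0, 128.5, 44.6]), (0.62, [449.9, 0.0, 62.1, 30.6]), (0.17, [50.0, 128.1, 73.4, 49.1])]
[(0.92, [0.0, 1.0, 130.3, 43.0]), (0.68, [448.1, 0.0, 63.8, 34.8]), (0.65, [150.5, 116.1, 208.8, 166.2])]
[[[-0.0,-0.0,0.0],[-0.0,0.0,-0.2093]],[[-0.0,-0.0,0.0],[-0.0,0.0,-0.2093]],[[0.0,-0.0,0.0],[-0.0,0.0,-0.2093]],[[0.0,-0.0,0.0],[-0.0,0.0,-0.2093]],[[0.0,-0.0,0.0],[-0.0,0.0,-0.2093]],[[0.0,-0.0,0.0],[-0.0,0.0,-0.2093]],[[0.0,-0.0,0.0],[-0.0,0.0,-0.2093]],[[0.0,-0.0,0.0],[-0.0,0.0,-0.2093]],[[0.0,-0.0,0.0],[-0.0,0.0,-0.2093]],[[0.0,-0.0,0.0],[-0.0,0.0,-0.2093]]]
[[[0.0,-0.0,0.0],[-0.0,0.0,-0.2093]],[[0.0,-0.0,0.0],[-0.0,0.0,-0.2093]],[[0.0,-0.0,0.0],[-0.0,0.0,-0.2093]],[[0.0,-0.0,0.0],[-0.0,0.0,-0.2093]],[[0.0,-0.0,0.0],[-0.0,0.0,-0.2093]]]
```

Request:
send_rows(
  deltas=[
    [[0,0,0],[0,0,-0.15]],
    [[0,0,0],[0,0,-0.2]],
    [[0,0,0],[0,0,-0.2]],
    [[0,0,0],[0,0,-0.2]],
    [[0,0,0],[0,0,-0.2]],
    [[0,0,0],[0,0,-0.2]],
    [[0,0,0],[0,0,-0.2]],
    [[0,0,0],[0,0,-0.2]],
    [[0,0,0],[0,0,-0.2]],
    [[0,0,0],[0,0,-0.2]],
  ],
)

```text
time_s: 20.85
ee_pos: [505.5, 190.7, 182.0]
ee_rot: [180.0, 0.0, 143.9]
force: [0.4, -0.4, -8.0]
gripper_width: 25.6
gripper_force: 40.0
```

Request:
send_rows(
  deltas=[
    [[0,0,0],[0,0,-0.2]],
    [[0,0,0],[0,0,-0.2]],
    [[0,0,0],[0,0,-0.2]],
    [[0,0,0],[0,0,-0.2]],
    [[0,0,0],[0,0,-0.2]],
    [[0,0,0],[0,0,-0.19]],
    [[0,0,0],[0,0,0]],
    [[0,0,0],[0,0,0]],
    [[0,0,0],[0,0,0]],
    [[0,0,0],[0,0,0]],
  ],
)

```text
time_s: 21.85
ee_pos: [505.5, 190.6, 182.0]
ee_rot: [-180.0, 0.0, 177.7]
force: [-0.4, 0.4, -7.0]
gripper_width: 25.7
gripper_force: 40.0
```

Request:
send_rows(
  deltas=[
    [[0,0,0],[0,0,0]],
    [[0,0,0],[0,0,0]],
    [[0,0,0],[0,0,0]],
    [[0,0,0],[0,0,0]],
    [[0,0,0],[0,0,0]],
    [[0,0,0],[0,0,0]],
    [[0,0,0],[0,0,0]],
    [[0,0,0],[0,0,0]],
    [[0,0,0],[0,0,0]],
    [[0,0,0],[0,0,0]],
  ],
)

```text
time_s: 22.85
ee_pos: [505.5, 190.6, 182.0]
ee_rot: [-180.0, 0.0, 177.7]
force: [0.2, -0.3, -7.9]
gripper_width: 25.9
gripper_force: 40.0
```

```bash
python3 - <<'E'
from h import *
s=state();print(s['ee_pos'].round(1),s['ee_rot'].round(2),s['time_s'],s['qpos'].round(1),s['gripper_width'])
plan([470,60,190],130,wmax=6);print();plan([462,-297,190],45,start=([470,60,190],130),vmax=40,wmax=7)
E
```

```text
[505.5 190.6 182. ] [-179.99    0.    177.73] 22.85 [ 19.4  17.1  98.3  -0.   64.5 -68.3] 25.93905984994045
[[[0.0076,-0.033,-0.002],[-0.0,0.0,0.2082]],[[0.0041,-0.0336,-0.002],[-0.0,0.0,0.2082]],[[0.0006,-0.0338,-0.002],[-0.0,0.0,0.2082]],[[-0.0029,-0.0337,-0.002],[-0.0,0.0,0.2082]],[[-0.0064,-0.0332,-0.002],[-0.0,0.0,0.2082]],[[-0.0098,-0.0324,-0.002],[-0.0,0.0,0.2082]],[[-0.0132,-0.0312,-0.002],[-0.0,0.0,0.2082]],[[-0.0163,-0.0296,-0.002],[-0.0,0.0,0.2082]]]

[[[-0.0413,-0.0362,-0.0],[0.0,-0.0,0.2282]],[[-0.0451,-0.0313,-0.0],[0.0,-0.0,0.2282]],[[-0.0484,-0.026,-0.0],[0.0,-0.0,0.2282]],[[-0.0511,-0.0203,-0.0],[0.0,-0.0,0.2282]],[[-0.053,-0.0143,-0.0],[0.0,-0.0,0.2282]],[[-0.0543,-0.0082,-0.0],[0.0,-0.0,0.2282]],[[-0.0549,-0.002,-0.0],[0.0,-0.0,0.2282]],[[-0.0548,0.0043,0.0],[0.0,-0.0,0.2282]],[[-0.0539,0.0105,0.0],[0.0,-0.0,0.2282]],[[-0.0524,0.0166,0.0],[0.0,-0.0,0.2282]]]
[[[-0.0501,0.0224,0.0],[0.0,-0.0,0.2282]],[[-0.0473,0.028,0.0],[0.0,-0.0,0.2282]],[[-0.0438,0.0332,0.0],[0.0,-0.0,0.2282]]]
```

Request:
send_rows(
  deltas=[
    [[0,0,0],[0,0,0]],
    [[0,0,0],[0,0,0]],
    [[0.0076,-0.033,-0.004],[0,0,0.2082]],
    [[0.0041,-0.0336,-0.004],[0,0,0.2082]],
    [[0.0006,-0.0338,-0.004],[0,0,0.2082]],
    [[-0.0029,-0.0337,-0.004],[0,0,0.2082]],
    [[-0.0064,-0.0332,-0.004],[0,0,0.2082]],
    [[-0.0098,-0.0324,-0.004],[0,0,0.2082]],
    [[-0.0132,-0.0312,-0.004],[0,0,0.2082]],
    [[-0.0163,-0.0296,-0.004],[0,0,0.2082]],
  ],
)

```text
time_s: 23.85
ee_pos: [469.7, 59.3, 198.2]
ee_rot: [180.0, 0.0, 129.8]
force: [-0.7, 0.0, -6.7]
gripper_width: 25.9
gripper_force: 40.0
```

Request:
send_rows(
  deltas=[
    [[-0.0413,-0.0362,0],[0,0,0.2282]],
    [[-0.0451,-0.0313,0],[0,0,0.2282]],
    [[-0.0484,-0.026,0],[0,0,0.2282]],
    [[-0.0511,-0.0203,0],[0,0,0.2282]],
    [[-0.053,-0.0143,0],[0,0,0.2282]],
    [[-0.0543,-0.0082,0],[0,0,0.2282]],
    [[-0.0549,-0.002,0],[0,0,0.2282]],
    [[-0.0548,0.0043,0],[0,0,0.2282]],
    [[-0.0539,0.0105,0],[0,0,0.2282]],
    [[-0.0524,0.0166,0],[0,0,0.2282]],
  ],
)

```text
time_s: 24.85
ee_pos: [463.7, -215.8, 198.1]
ee_rot: [180.0, 0.0, 64.4]
force: [0.1, -0.1, -6.2]
gripper_width: 25.9
gripper_force: 40.0
```

Request:
send_rows(
  deltas=[
    [[-0.0501,0.0224,0],[0,0,0.2282]],
    [[-0.0473,0.028,0],[0,0,0.2282]],
    [[-0.0438,0.0332,0],[0,0,0.2282]],
    [[0,0,0],[0,0,0]],
    [[0,0,0],[0,0,0]],
  ],
)

```text
time_s: 25.35
ee_pos: [461.7, -297.1, 197.7]
ee_rot: [-179.9, -0.0, 45.0]
force: [0.3, 1.0, -6.4]
gripper_width: 25.8
gripper_force: 40.0
```

```bash
python3 - <<'E'
from h import *
s=state();print(s['ee_pos'].round(1),s['ee_rot'].round(2),s['time_s'],s['gripper_width'],s['force'])
plan([462,-297,105],s['ee_rot'][2],vmax=20)
E
```

```text
[ 461.7 -297.1  197.7] [-1.7993e+02 -1.0000e-02  4.4990e+01] 25.35 25.818067571929305 [ 0.2943598   0.99816727 -6.37145565]
[[[0.0001,0.0001,0.0371],[-0.0005,-0.0001,0.0]],[[0.0001,0.0001,0.0371],[-0.0005,-0.0001,0.0]],[[0.0001,0.0001,0.0371],[-0.0005,-0.0001,0.0]],[[0.0001,0.0,0.0371],[-0.0005,-0.0001,0.0]],[[0.0001,0.0,0.0371],[-0.0005,-0.0001,0.0]]]
```

Request:
send_rows(
  deltas=[
    [[0,0,0.035],[0,0,0]],
    [[0,0,0.045],[0,0,0]],
    [[0,0,0.045],[0,0,0]],
    [[0,0,0.035],[0,0,0]],
    [[0,0,0.02],[0,0,0]],
    [[0,0,0.007],[0,0,0]],
    [[0,0,0],[0,0,0]],
    [[0,0,0],[0,0,0]],
  ],
)

```text
time_s: 26.15
ee_pos: [462.8, -297.2, 105.5]
ee_rot: [179.9, -0.0, 45.0]
force: [-0.6, 0.1, -5.8]
gripper_width: 25.7
gripper_force: 40.0
```

Request:
send_rows(
  deltas=[
    [[0,0,0.003],[0,0,0]],
    [[0,0,0.003],[0,0,0]],
    [[0,0,0.002],[0,0,0]],
    [[0,0,0],[0,0,0]],
    [[0,0,0],[0,0,0]],
  ],
)

```text
time_s: 26.65
ee_pos: [462.1, -297.0, 100.5]
ee_rot: [180.0, 0.0, 45.0]
force: [-0.7, -0.1, -7.2]
gripper_width: 25.7
gripper_force: 40.0
```

Request:
send_rows(
  deltas=[
    [[0,0,0.002],[0,0,0]],
    [[0,0,0.002],[0,0,0]],
    [[0,0,0.001],[0,0,0]],
    [[0,0,0],[0,0,0]],
    [[0,0,0],[0,0,0]],
  ],
)

```text
time_s: 27.15
ee_pos: [462.1, -297.0, 98.0]
ee_rot: [180.0, 0.0, 45.0]
force: [0.3, 0.6, -6.3]
gripper_width: 25.5
gripper_force: 40.0
```

Request:
send_rows(
  deltas=[
    [[0,0,0.001],[0,0,0]],
    [[0,0,0.001],[0,0,0]],
    [[0,0,0],[0,0,0]],
    [[0,0,0],[0,0,0]],
  ],
)

```text
time_s: 27.55
ee_pos: [462.1, -297.1, 97.6]
ee_rot: [180.0, -0.0, 45.0]
force: [-1.5, 0.3, -0.2]
gripper_width: 26.1
gripper_force: 40.0
```

The weight is now on the mat. I release and rise.

Request:
send_rows(
  deltas=[
    [[0,0,0],[0,0,0]],
    [[0,0,0],[0,0,0]],
    [[0,0,0],[0,0,0]],
    [[0,0,0],[0,0,0]],
    [[0,0,0],[0,0,0]],
    [[0,0,0],[0,0,0]],
    [[0,0,-0.04],[0,0,0]],
    [[0,0,-0.08],[0,0,0]],
    [[0,0,-0.08],[0,0,0]],
    [[0,0,-0.08],[0,0,0]],
  ],
  grip=0.3,
)

```text
time_s: 28.55
ee_pos: [461.8, -296.8, 238.4]
ee_rot: [-180.0, 0.0, 45.0]
force: [0.4, 0.2, -0.5]
gripper_width: 63.8
gripper_force: 0.0
```

Request:
send_rows(
  deltas=[
    [[0,0,-0.02],[0,0,0]],
    [[-0.08,0.06,0],[0,0,0]],
    [[-0.08,0.06,0],[0,0,0]],
    [[0,0,0],[0,0,0]],
    [[0,0,0],[0,0,0]],
  ],
)

```text
time_s: 29.05
ee_pos: [447.3, -396.4, 245.7]
ee_rot: [-179.9, -0.0, 44.9]
force: [0.6, 0.4, -0.5]
gripper_width: 64.3
gripper_force: 0.0
```

```bash
python3 - <<'E'
from h import *
s=state();c=calibration("wrist");print(s['time_s'],s['ee_pos'].round(1),s['force'],s['gripper_width'])
for n in("wrist","top","scene"):
    grab_frame(n);cc=c if n=="wrist" else calibration(n)
    print(n,'expected foot/stemtop px',proj(cc,[462,-297,4]).round(),proj(cc,[462,-297,118]).round())
    for l in("valve","lever_bar"): print(l,[(round(d['p'],2),np.round(d['bbox'])) for d in trace(n,l)][:4])
E
```

```text
29.05 [ 447.3 -396.4  245.7] [ 0.56012998  0.37796346 -0.4913888 ] 64.32285470684955
wrist expected foot/stemtop px [211. 103.] [191. 100.]
valve [(0.2, array([133.,  34., 131.,  98.]))]
lever_bar []
top expected foot/stemtop px [374. 217.] [388. 214.]
valve [(0.94, array([352., 194.,  54.,  52.])), (0.85, array([104., 250.,  40.,  53.])), (0.79, array([ 93., 118.,  56.,  44.]))]
lever_bar [(0.49, array([292., 123.,  42.,  16.]))]
scene expected foot/stemtop px [155. 188.] [149. 167.]
valve [(0.95, array([347., 150.,  28.,  34.])), (0.93, array([347., 248.,  50.,  38.])), (0.79, array([131., 164.,  44.,  35.])), (0.53, array([352., 178.,  59.,  66.]))]
lever_bar [(0.6, array([174., 218.,  35.,  27.]))]
```

```bash
python3 - <<'E'
from h import *
print(job_done())
E
```

```text
the job is handed in; nothing more can be done
None
```

The job is handed in at about 29 s: I set the lever upright to within about 1° and let go, held all three ports in order about 7 cm from the lens, and set the valve down upright in the middle of the mat; the arm stayed clear of the camera and gauges on its planned path, though I took no final check of the gauges.

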